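# Tip the measured parts from the inspection tray into the bin

### The job

Take the flat cover off the bin and lay it flat on the bench beside the bin, handle up. Then pick up the inspection tray by its bridge handle and tip it with its open end low over the bin, so that all five measured parts slide gently into the bin; never touch the parts with the fingers or let them fall from high up. Finally set the empty tray down level on the bench, and leave the bin, the caliper, the mouse and the jar where they stand.

Things in the scene. Friction and masses are not known exactly. Their poses are not given: they have to be found in the camera images.
- tray: shallow smooth dark metal tray, 170 (x) x 112 (y) mm, about 250 g, floor 4 mm, side and back walls 28 mm high, 4 mm thick. Its +x end is open (no wall): the pouring lip. An aluminium bridge handle stands over its middle; parts pass under it. Origin: centre of its underside; x towards the open end, z up. Starts level on the bench, left (+y) of the bin, open end roughly towards the bin
- tray_lip (a point): middle of the open end's edge, on the floor's upper face: 85 mm along x and 4 mm up from the tray's origin. The floor is smooth: parts begin to slide at about 13 to 20 degrees of tilt
- tray_handle (a point): middle of the bridge handle's bar, 72 mm straight above the tray's origin. The bar is a flat upright strip across the tray: 112 mm long along the tray's y, 12 mm thick in x, from 58 to 86 mm above the tray's underside, held at its ends by the side walls
- bin: open grey plastic bin, 200 (x) x 170 (y) mm outside, 70 mm high, walls and floor 4 mm, 900 g, loose but heavy on the bench; covered at the start. Origin: centre of its underside, z up. The bench on its -y side is clear for about 250 mm
- cover: loose grey plate 212 (x) x 182 (y) x 5 mm, about 180 g, lying on the bin's rim, with 8 mm ribs below that fit loosely inside it (8 to 10 mm play): it lifts straight off. A black handle bar stands on top. Origin: centre of the underside of the ribs (62 mm above the bin's origin at the start, 0 when on the bench), z up
- cover_handle (a point): middle of the cover's handle, an upright bar 70 mm long along the cover's x, 12 mm thick in y, from 13 to 43 mm above the cover's origin; this point is 30 mm above that origin
- part1: turned steel bushing, flange 30 mm diameter x 7 mm below and a 22 mm barrel above, 22 mm tall, about 50 g; origin: centre of its underside as it stands at the start, z up its axis
- part2: aluminium block 28 (x) x 22 (y) x 20 (z) mm with two small blind holes in its top, about 35 g; origin: centre of its underside as it stands at the start
- part3: steel hexagon nut blank, 30 mm across, 16 mm tall, about 60 g; origin: centre of its underside as it stands at the start
- part4: turned steel bushing, flange 30 mm diameter x 7 mm below and a 22 mm barrel above, 22 mm tall, about 50 g; origin: centre of its underside as it stands at the start, z up its axis
- part5: aluminium block 28 (x) x 22 (y) x 20 (z) mm with two small blind holes in its top, about 35 g; origin: centre of its underside as it stands at the start
- caliper: bystander: digital caliper lying flat, a 220 mm long steel beam along x with a black slide, at most 15 mm high, beyond the tray and bin; origin on the bench under its slide
- mouse: bystander: round black computer mouse, 62 mm diameter, 36 mm high, to the far left; origin: centre of its underside
- jar: bystander: brown glass jar, 64 mm diameter, 90 mm tall, beyond the bin; origin: centre of its underside
Mind the look-alikes: they are no part of the job. Of the things like the tray, leave any that is red; of the rest the smaller one is meant.

How it is judged:
By the outcome, as a careful person would: the job done as asked, in the order asked, and still so for the second after the job is handed in, with the robot touching nothing.
It also fails if it takes over 72 s, if anything falls off the work surface, if the arm or the gripper's body presses on something with over 40 N, if the wrist force passes 120 N, or if a joint passes its speed limit or range.

### The arm

A 6-joint arm with a two-finger parallel gripper is mounted at the origin on the work surface. World frame = base frame: x ahead of the robot, y to its left, z up, the work surface at z = 0. Lengths are in m, angles in rad, forces in N, time in s.
With the tool pointing down it reaches from about 0.325 to 0.85 m from the base axis. Payload 15.5 kg.
Tool frame: the origin (TCP) lies midway between the tips of the shut fingers; the grasp point (between the pads) lies 19 mm behind it; z points along the fingers, y is the line along which they close (so a half turn about z gives the same grasp; the last joint's range is limited). The gripper opens to 91 mm and grips with 3 to 60 N. Pads are 32 mm wide; open, the fingers measure 118 mm over their backs; the gripper's body (76 mm by 178 mm) begins 60 mm behind the grasp point.
Start: joints at [-1.302, 0.494, 1.345, -0, 1.302, -0.096], TCP at [0.223, -0.584, 0.214] pointing down, gripper open.
Joint ranges: [-2.91, 2.91], [-0.82, 2.16], [0.22, 2.67], [-1.22, 4.37], [0.12, 2.79], [-3.08, 3.08]. Speed limits (rad/s): [1.89, 1.89, 2.57, 3.01, 3.01, 3.01].

### API

Orientations are given as a unit quaternion [w, x, y, z].
In Python, from rig import * gives the robot as it stands.
- The arm moves only by the tool carry_out, never from a script. Its argument "motion" is text: rows parted by semicolons, each of 7 numbers parted by spaces: the finger opening in cm, from 0 to 9.12, then the shift along the tool's x, y, z in cm, then the turn, a rotation vector about the tool's x, y, z in degrees. In form: claw dx dy dz wx wy wz; .... A call has 1 to 12 rows; each row is the pose to reach, as a shift and turn from the pose commanded when the call began, along the tool's axes at that moment; what a row does not reach only later rows make up. A row lasts 1/12 s, in which the tool goes at most 41.7 mm and 7.16 degrees, less where a joint would pass 70% of its speed; a pose out of reach is approached as far as the arm can. A call with a gripper value outside its range is refused whole. The fingers move at their own pace and stop on an object; the grip force is fixed at half the most. Time passes only in rows, so rows that repeat a pose let the fingers close. It gives the time, the measured TCP pose, the force, the opening and the grip force at its end, in the units of the state.
- get_obs(): the state, without advancing time (a new reading comes with each control period).
- capture(name): name is "scene" or "top"; returns a dict with "color" (480x640x3 uint8, red, green, blue), "mtx" (3x3 intrinsics, pixels), "k1" (the pictures are not rectified: a ray, as slopes to the right and down, at radius r is drawn at 1 + k1 r^2 times it, then the intrinsics apply), "rvec" (rotation vector, rad) and "tvec" (3), from world to camera coordinates, as OpenCV has them. Camera axes: x right, y down, z forward; pixel columns grow to the right and rows downward; lengths in m; the calibration is good to about 2 mm. A picture is of the moment at which its call begins. There is no depth.
- finish_job(): hands the job in; it is judged then, once.
Trained networks look in a picture, given as the dict that the camera call returned (one of the last four; its "shot" number tells which), for a name from the list of things; names that differ only in an ending like _2 or _b are one class to them, and where a whole thing is asked for, a point or a joint stands for the part that bears it (a point fixed in the world has none). Each returns a list of dicts, best first, with "confidence" (0 to 1); they miss things now and then, are a little off and sometimes report something else, mostly with a low value. They report only what shows in the picture. A call takes as long as a camera call. They do not tell look-alikes from the thing itself.
- search_frame(label, picture): "uv" ([column, row] in pixels, amid what is visible of it).
The state is a dict: "t": time; "q": joint angles; "qd": joint speeds; "tau": joint torques, N m; "tcp_pos": TCP position; "tool_rot": TCP orientation; "contact_force": force on the tool from outside, world axes, zero at the start; "moment": the same for the moment, N m; "width": opening from 0.0 (shut) to 1.0 (fully open); "grip_force": force on a finger pad.
Only numpy, scipy, OpenCV 4.12 (cv2) and the standard library are available. Lean on these libraries where they do the work, as an engineer would, in place of code of your own. Each camera call takes 0.05 s, during which the arm holds its last target. There are 200 camera calls.

## Working session

There is one attempt and no reset: what is moved stays moved. The work goes in short steps, Python scripts to look and compute and a tool call to move; the robot and the scene stay as the last step left them, time stands still between calls to the robot, and variables do not carry over. Pictures are saved under pics/ and viewed, at most 10 in all, crops included, and the job is handed in when it is done.

Besides the shell and the picture viewer there is one more tool, called as name(argument=value, ...) on one line, values as JSON. carry_out: Moves the arm, as the interface text tells. Its arguments: {"type":"object","properties":{"motion":{"type":"string"}},"required":["motion"]}

```bash
mkdir -p pics; cat > h.py <<'E'
from rig import *
import numpy as np, cv2
from scipy.spatial.transform import Rotation as R
def cam(p):
    return cv2.Rodrigues(np.array(p["rvec"],float))[0],np.array(p["tvec"],float).ravel(),np.array(p["mtx"],float),float(p["k1"])
def px2w(p,uv,z):
    Rm,t,K,k=cam(p)
    # k1 r^2 with r undistorted radius = OpenCV model
    n=cv2.undistortPoints(np.array([[uv]],float),K,np.array([k,0,0,0.]))[0,0]
    d=Rm.T@np.array([n[0],n[1],1]); c=-Rm.T@t
    return c+d*(z-c[2])/d[2]
def w2px(p,P):
    Rm,t,K,k=cam(p)
    return cv2.projectPoints(np.array(P,float).reshape(-1,3),np.array(p["rvec"],float),t,K,np.array([k,0,0,0.]))[0][:,0]
def save(p,n): cv2.imwrite(f"pics/{n}.png",cv2.cvtColor(p["color"],cv2.COLOR_RGB2BGR))
def tool():
    o=get_obs(); q=o["tool_rot"]; return np.array(o["tcp_pos"]),R.from_quat([q[1],q[2],q[3],q[0]]),o
E
python3 - <<'E'
from h import *
np.set_printoptions(precision=3,suppress=True)
p,r,o=tool(); print(o["t"],p,r.as_matrix().tolist(),o["width"])
for n in("top","scene"):
    c=capture(n); save(c,n+"0"); Rm,t,K,k=cam(c); print(n,-Rm.T@t,K[0,0],k)
    for l,z in(("tray",.02),("tray_handle",.072),("bin",.04),("cover",.072),("cover_handle",.092),("caliper",.01),("mouse",.02),("jar",.045)):
        print(l,[(np.round(d["uv"]),round(d["confidence"],2),px2w(c,d["uv"],z)[:2]) for d in search_frame(l,c)[:4]])
E
```

```text
0.0 [ 0.223 -0.583  0.213] [[0.9342167798489606, 0.35670563387867327, -0.0003146551332133371], [0.35670574808569866, -0.9342160245890089, 0.001195275587744266], [0.00013240566851893334, -0.0012288858052963902, -0.9999992361539166]] 0.9995695967746696
top [0.464 0.165 0.831] 437.36748070685246 0.014050566192901497
tray [(array([297., 237.]), 0.73, array([0.564, 0.196])), (array([443., 257.]), 0.64, array([ 0.531, -0.076])), (array([138., 307.]), 0.57, array([0.431, 0.483])), (array([294., 385.]), 0.56, array([0.296, 0.194]))]
tray_handle [(array([142., 310.]), 0.96, array([0.427, 0.456])), (array([294., 239.]), 0.76, array([0.555, 0.199])), (array([296., 389.]), 0.7, array([0.301, 0.19 ]))]
bin [(array([442., 254.]), 0.55, array([ 0.534, -0.069]))]
cover [(array([500., 252.]), 0.87, array([ 0.537, -0.16 ])), (array([297., 241.]), 0.66, array([0.551, 0.193])), (array([445., 257.]), 0.31, array([ 0.527, -0.065]))]
cover_handle [(array([502., 253.]), 0.8, array([ 0.534, -0.156])), (array([298., 239.]), 0.43, array([0.552, 0.192]))]
caliper [(array([330., 127.]), 0.91, array([0.782, 0.136
[... 552 characters left out ...]
ray([0.598, 0.171])), (array([352., 159.]), 0.64, array([0.472, 0.424]))]
bin [(array([200., 398.]), 0.58, array([ 0.636, -0.169]))]
cover [(array([164., 352.]), 0.78, array([ 0.546, -0.162])), (array([322., 241.]), 0.28, array([0.58 , 0.192]))]
cover_handle [(array([164., 355.]), 0.87, array([ 0.563, -0.172])), (array([342., 265.]), 0.69, array([0.655, 0.159]))]
caliper [(array([391., 332.]), 0.55, array([0.78, 0.15])), (array([323., 250.]), 0.54, array([0.563, 0.219])), (array([201., 400.]), 0.16, array([ 0.625, -0.164]))]
mouse [(array([416., 212.]), 0.81, array([0.647, 0.428])), (array([323., 248.]), 0.55, array([0.564, 0.217]))]
jar [(array([298., 415.]), 0.57, array([ 0.771, -0.089]))]
```

View pics/top0.png

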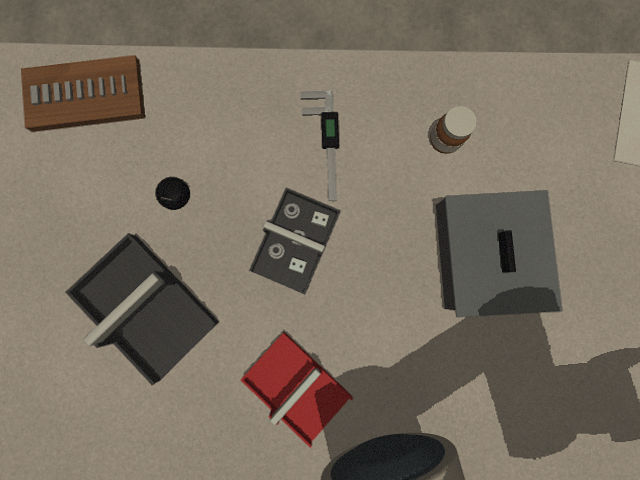

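View pics/scene0.png

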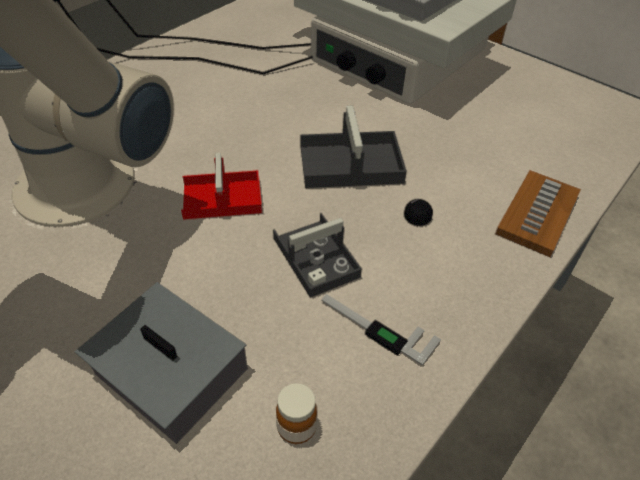

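The top view shows the dark tray with parts at about (295,240), a large empty dark tray at (142,310) and a red one at (297,388). The covered bin is at (500,252). I'll zoom in to see which end of the tray is open.

```bash
python3 - <<'E'
import cv2,numpy as np
a=cv2.imread("pics/top0.png")[175:305,235:355]; b=cv2.imread("pics/scene0.png")[205:305,265:370]
a=np.clip(cv2.resize(a,(400,433),interpolation=3)*1.6,0,255); b=np.clip(cv2.resize(b,(400,381),interpolation=3)*1.6,0,255)
o=np.zeros((433,800,3));o[:,:400]=a;o[:381,400:]=b
cv2.imwrite("pics/crop.png",o)
E
```

```text
[ WARN:0@0.095] global loadsave.cpp:1063 imwrite_ Unsupported depth image for selected encoder is fallbacked to CV_8U.
```

View pics/crop.png

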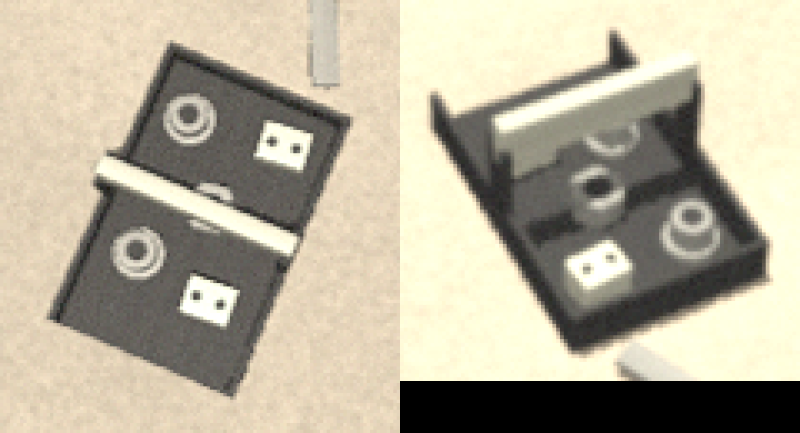

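The crop shows the tray's open end nearest the robot, at top-view pixels (251,271) to (305,293). The bar handle runs from (265,227) to (325,248). Next I'll segment the handle bars and corners for precise poses.

```bash
python3 - <<'E'
from h import *
np.set_printoptions(precision=4,suppress=True)
def axis(c,mask,box,z,name):
    u0,v0,u1,v1=box; m=np.zeros_like(mask); m[v0:v1,u0:u1]=mask[v0:v1,u0:u1]
    n,l,s,ce=cv2.connectedComponentsWithStats(m.astype(np.uint8)); i=1+np.argmax(s[1:,4])
    r=cv2.minAreaRect(np.argwhere(l==i)[:,::-1].astype(np.float32)); b=cv2.boxPoints(r)
    W=np.array([px2w(c,q,z)[:2] for q in b]); e=[W[1]-W[0],W[2]-W[1]]; L=[np.linalg.norm(x) for x in e]; k=int(np.argmax(L))
    print(name,s[i],"px",r[0],"centre",W.mean(0),"ang",np.degrees(np.arctan2(e[k][1],e[k][0]))%180,"LxW",L)
for n,cb,tb in(("top",(485,215,530,285),(255,210,335,260)),("scene",(130,315,190,370),(280,210,350,255))):
    c=capture(n); g=c["color"].astype(int).mean(2)
    axis(c,g<40,cb,.1,n+" cover handle")
    axis(c,g>(130 if n=="top" else 125),tb,.08,n+" tray bar")
    if n=="top":
        for nm,P,z in(("cover",[(445,196),(547,191),(561,311),(457,316)],.075),("traytop",[(286.6,187.6),(340,211)],.028),("trayopen",[(250.6,271),(305.5,293.5)],.004)):
            print(nm,np.array([px2w(c,q,z)[:2] for q in P]).tolist())
        # cover segmentation
E
```

```text
top cover handle [498 231  18  42 574] px (506.201171875, 251.3109893798828) centre [ 0.5362 -0.1586] ang 4.278053520013685 LxW [np.float64(0.023677893524297694), np.float64(0.06879773126900665)]
top tray bar [255 210  69  41 544] px (289.1221008300781, 228.04025268554688) centre [0.5721 0.2072] ang 75.95422159868437 LxW [np.float64(0.047439555412993335), np.float64(0.1310233131362689)]
cover [[0.6343781345293904, -0.06550166863021589], [0.6462797201532449, -0.24461999140122043], [0.43796496009312963, -0.2590806219944854], [0.4262726145184435, -0.08222446915176801]]
traytop [[0.6558486396867402, 0.21651024648205244], [0.6131570075860447, 0.11606158217141493]]
trayopen [[0.499863106157891, 0.2820564062896158], [0.45946241158975387, 0.17775856030114126]]
scene cover handle [141 326  36  34 479] px (158.5269317626953, 342.4654235839844) centre [ 0.5431 -0.1644] ang 3.488693561925769 LxW [np.float64(0.019199637285101816), np.float64(0.08340788399994246)]
scene tray bar [ 280  210   70   41 1387] px (314.5, 230.0) centre [0.5546 0.2004] ang 41.86376670168718 LxW [np.float64(0.13664007327659025), np.float64(0.10579857383999317)]
```

carry_out(motion="9.1 6 -4 1 0 0 5; 9.1 44.3 -28.3 6.3 0 0 16.7; 9.1 44.3 -28.3 6.3 0 0 16.7; 9.1 44.3 -28.3 6.3 0 0 16.7; 9.1 44.3 -28.3 6.3 0 0 16.7; 9.1 44.3 -28.3 6.3 0 0 16.7; 9.1 44.3 -28.3 6.3 0 0 16.7; 9.1 44.3 -28.3 6.3 0 0 16.7; 9.1 44.3 -28.3 6.3 0 0 16.7; 9.1 44.3 -28.3 6.3 0 0 16.7; 9.1 44.3 -28.3 6.3 0 0 16.7; 9.1 44.3 -28.3 6.3 0 0 16.7")

```text
t: 2.0
tcp_pos: [0.5184, -0.1845, 0.1546]
tool_rot: [0.0, 0.999, 0.037, 0.0]
contact_force: [1.6, -1.3, -0.5]
width: 0.996
grip_force: 0.0
```

```bash
cat >> h.py <<'E'
def down(ang): # tool pointing down, tool x at world angle ang deg
    a=np.radians(ang); x=np.array([np.cos(a),np.sin(a),0]); z=np.array([0,0,-1.]); return R.from_matrix(np.c_[x,np.cross(z,x),z])
def go(p0,r0,p1,r1):
    s=r0.inv().apply(np.array(p1)-p0)*100; w=(r0.inv()*r1).as_rotvec(degrees=True)
    print("shift cm",np.round(s,2),"turn",np.round(w,2)); return s,w
E
python3 - <<'E'
from h import *
p,r,o=tool(); print(o["t"],p,np.degrees(o["q"]))
go(p,r,[.536,-.161,.13],down(4.2)); go(p,r,[.536,-.161,.079],down(4.2))
E
```

```text
2.0 [ 0.51837395 -0.18451055  0.1545631 ] [-2.58106866e+01  2.61695376e+01  9.19181442e+01 -7.03883421e-04
  6.18845505e+01  5.99883663e+01]
shift cm [ 1.93 -2.22  2.46] turn [ 0.01 -0.02  0.  ]
shift cm [ 1.93 -2.22  7.56] turn [ 0.01 -0.02  0.  ]
```

carry_out(motion="9.1 1.9 -2.2 2.4 0 0 0; 9.1 1.9 -2.2 2.4 0 0 0; 9.1 1.9 -2.2 2.4 0 0 0; 9.1 1.9 -2.2 2.4 0 0 0; 9.1 1.9 -2.2 2.4 0 0 0")

```text
t: 2.42
tcp_pos: [0.5345, -0.164, 0.1312]
tool_rot: [0.0, 0.999, 0.036, 0.0]
contact_force: [0.3, -0.1, 0.6]
width: 1.0
grip_force: 0.0
```

```bash
python3 - <<'E'
from h import *
p,r,o=tool(); print(o["t"],p,o["contact_force"])
go(p,r,[.536,-.161,.079],down(4.2))
c=capture("scene"); save(c,"s1"); cv2.imwrite("pics/s1c.png",cv2.resize(cv2.cvtColor(c["color"],4)[220:470,40:340],(720,600)))
E
```

```text
2.4167 [ 0.53451935 -0.16400619  0.13115383] [ 0.32551043 -0.09898824  0.64687088]
shift cm [ 0.17 -0.29  5.22] turn [ 0.03 -0.03 -0.06]
```

View pics/s1c.png

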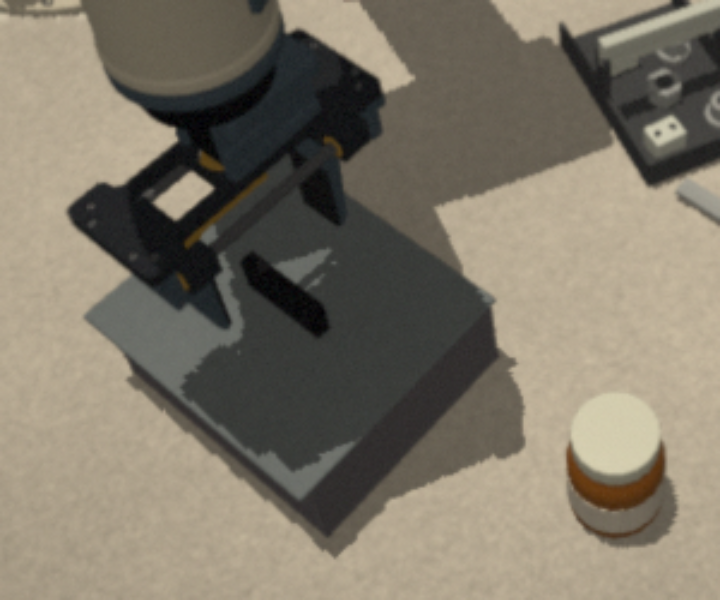

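The open fingers straddle the black handle at (285,290) in the crop. I'll descend and grip.

carry_out(motion="9.1 0 0 2 0 0 0; 9.1 0 0 4 0 0 0; 9.1 0 0 5 0 0 0; 9.1 0 0 5 0 0 0; 0 0 0 5 0 0 0; 0 0 0 5 0 0 0; 0 0 0 5 0 0 0; 0 0 0 5 0 0 0; 0 0 0 5 0 0 0; 0 0 0 5 0 0 0; 0 0 0 5 0 0 0; 0 0 0 5 0 0 0")

```text
t: 3.47
tcp_pos: [0.5347, -0.163, 0.0807]
tool_rot: [0.0, 0.999, 0.037, 0.0]
contact_force: [0.0, -0.3, 0.6]
width: 0.446
grip_force: 0.0
```

carry_out(motion="0 0 0 0 0 0 0; 0 0 0 0 0 0 0; 0 0 0 0 0 0 0; 0 0 0 0 0 0 0; 0 0 0 0 0 0 0; 0 0 0 0 0 0 0; 0 0 0 0 0 0 0; 0 0 0 0 0 0 0; 0 0 0 -0.5 0 0 0; 0 0 0 -1.5 0 0 0; 0 0 0 -2.5 0 0 0; 0 0 0 -3.5 0 0 0")

```text
t: 4.47
tcp_pos: [0.5348, -0.1631, 0.1169]
tool_rot: [0.0, 0.999, 0.037, 0.0]
contact_force: [0.8, -0.6, -2.2]
width: 0.131
grip_force: 30.0
```

carry_out(motion="0 0 1 0 0 0 0; 0 0 4 0 0 0 0; 0 0 7.5 0 0 0 0; 0 0 11 0 0 0 0; 0 0 14.5 0 0 0 0; 0 0 18 0 0 0 0; 0 0 20.5 1 0 0 0; 0 0 21.5 3 0 0 0; 0 0 21.5 5 0 0 0; 0 0 21.5 6.5 0 0 0; 0 0 21.5 7.5 0 0 0; 0 0 21.5 8 0 0 0")

```text
t: 5.47
tcp_pos: [0.5498, -0.3776, 0.0343]
tool_rot: [-0.001, 0.999, 0.037, -0.001]
contact_force: [-0.1, 1.0, -3.5]
width: 0.128
grip_force: 30.0
```

```bash
python3 - <<'E'
from h import *
p,r,o=tool(); print(o["t"],p,o["contact_force"],o["width"])
c=capture("top"); save(c,"top1")
E
```

```text
5.4667 [ 0.54975421 -0.37757702  0.03432881] [-0.11110743  1.04297267 -3.48965341] 0.12786308188773857
```

View pics/top1.png

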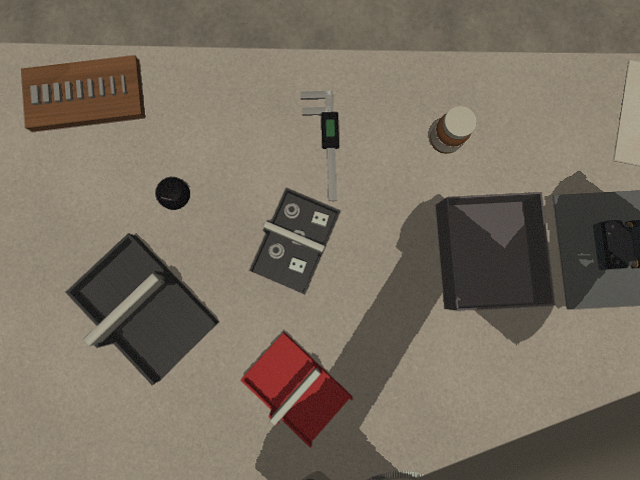

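The cover is clear of the bin: the bin's rim corners are at (437,197) and (553,305), and the cover is at x>555. I'll lower it the last 15 mm and release.

carry_out(motion="0 0 0 0.7 0 0 0; 0 0 0 1.2 0 0 0; 0 0 0 1.4 0 0 0; 0 0 0 1.4 0 0 0; 0 0 0 1.4 0 0 0")

```text
t: 5.93
tcp_pos: [0.5506, -0.3775, 0.0219]
tool_rot: [0.0, 0.999, 0.037, 0.0]
contact_force: [0.2, -0.4, -2.4]
width: 0.131
grip_force: 30.0
```

carry_out(motion="0 0 0 0.2 0 0 0; 0 0 0 0.35 0 0 0; 0 0 0 0.35 0 0 0; 0 0 0 0.35 0 0 0; 9.1 0 0 0.35 0 0 0; 9.1 0 0 0.35 0 0 0; 9.1 0 0 0.35 0 0 0; 9.1 0 0 0.35 0 0 0; 9.1 0 0 0.35 0 0 0; 9.1 0 0 0.35 0 0 0; 9.1 0 0 -2 0 0 0; 9.1 0 0 -5 0 0 0")

```text
t: 6.93
tcp_pos: [0.5491, -0.3764, 0.0699]
tool_rot: [-0.002, 0.999, 0.037, -0.002]
contact_force: [-0.2, 0.0, 0.6]
width: 0.687
grip_force: 0.0
```

```bash
python3 - <<'E'
from h import *
p,r,o=tool(); print(o["t"],p,o["contact_force"],o["width"],np.degrees(o["q"]))
d=157.7
for a in (d-90,d+90): print(a); go(p,r,[.556,.1985,.15],down(a))
E
```

```text
6.9333 [ 0.54905575 -0.37637652  0.06989813] [-0.21406674  0.01382459  0.56506529] 0.6870583838988958 [-3.95675759e+01  4.02571223e+01  7.87458873e+01  5.60858340e-04
  6.12720446e+01  4.62344673e+01]
67.69999999999999
shift cm [  4.87 -57.31  -7.84] turn [ -0.28   0.07 -63.5 ]
247.7
shift cm [  4.87 -57.31  -7.84] turn [8.000e-02 3.200e-01 1.165e+02]
```

carry_out(motion="9.1 1 -1 -4 0 0 -2; 9.1 4.9 -57.3 -7.8 0 0 -63.5; 9.1 4.9 -57.3 -7.8 0 0 -63.5; 9.1 4.9 -57.3 -7.8 0 0 -63.5; 9.1 4.9 -57.3 -7.8 0 0 -63.5; 9.1 4.9 -57.3 -7.8 0 0 -63.5; 9.1 4.9 -57.3 -7.8 0 0 -63.5; 9.1 4.9 -57.3 -7.8 0 0 -63.5; 9.1 4.9 -57.3 -7.8 0 0 -63.5; 9.1 4.9 -57.3 -7.8 0 0 -63.5; 9.1 4.9 -57.3 -7.8 0 0 -63.5; 9.1 4.9 -57.3 -7.8 0 0 -63.5")

```text
t: 7.93
tcp_pos: [0.5574, 0.0923, 0.1425]
tool_rot: [0.0, 0.83, 0.557, 0.0]
contact_force: [1.7, -0.5, 0.4]
width: 1.0
grip_force: 0.0
```

```bash
python3 - <<'E'
from h import *
p,r,o=tool(); print(o["t"],p,o["width"])
go(p,r,[.556,.1985,.14],down(67.7))
c=capture("top"); print([np.round(px2w(c,q,.07)[:2],4).tolist() for q in((437,197),(543,193),(553,305),(444,309))])
E
```

```text
7.9333 [0.557385   0.0923203  0.14254187] 0.9997421564888153
shift cm [ 9.77 -4.15  0.25] turn [ 0.02 -0.01  0.03]
[[0.6335, -0.0529], [0.6438, -0.2401], [0.4477, -0.2487], [0.4375, -0.0618]]
```

carry_out(motion="9.1 4 -1.7 0.2 0 0 0; 9.1 7.5 -3.2 0.2 0 0 0; 9.1 9.6 -4.1 0.2 0 0 0; 9.1 9.6 -4.1 0.2 0 0 0; 9.1 9.6 -4.1 0.2 0 0 0; 9.1 9.6 -4.1 0.2 0 0 0")

```text
t: 8.48
tcp_pos: [0.5561, 0.1942, 0.1402]
tool_rot: [0.0, 0.83, 0.557, -0.0]
contact_force: [-0.2, -0.5, 0.4]
width: 0.997
grip_force: 0.0
```

```bash
python3 - <<'E'
from h import *
p,r,o=tool(); print(o["t"],p,o["contact_force"])
go(p,r,[.556,.1985,.055],down(67.7))
a=capture("scene")["color"][130:330,220:420]; b=capture("top")["color"][160:310,220:370]
cv2.imwrite("pics/c2.png",cv2.cvtColor(np.hstack([cv2.resize(a,(400,400)),cv2.resize(b,(400,400))]),4))
E
```

```text
8.4833 [0.55613842 0.1942453  0.14015672] [-0.24507794 -0.50117861  0.41234902]
shift cm [ 0.39 -0.17  8.52] turn [-0.    0.02  0.02]
```

View pics/c2.png

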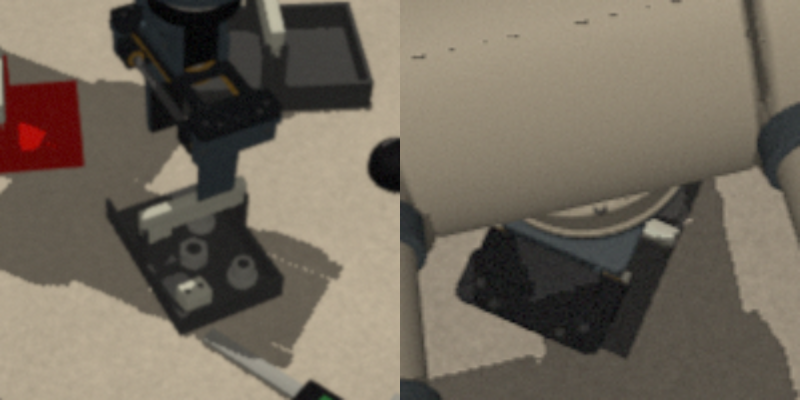

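The front finger stands on the near side of the bar at (215,180) and the bar runs (145,220) to (243,187) in the crop, so it is straddled. I'll descend and grip.

carry_out(motion="9.1 0.2 0 2 0 0 0; 9.1 0.3 0 5 0 0 0; 9.1 0.3 0 7.5 0 0 0; 9.1 0.3 0 8.5 0 0 0; 5 0.3 0 8.5 0 0 0; 0 0.3 0 8.5 0 0 0; 0 0.3 0 8.5 0 0 0; 0 0.3 0 8.5 0 0 0; 0 0.3 0 8.5 0 0 0; 0 0.3 0 8.5 0 0 0; 0 0.3 0 8.5 0 0 0; 0 0.3 0 8.5 0 0 0")

```text
t: 9.58
tcp_pos: [0.5575, 0.1975, 0.0555]
tool_rot: [0.0, 0.83, 0.557, 0.0]
contact_force: [-0.4, -0.2, -0.4]
width: 0.444
grip_force: 0.0
```

carry_out(motion="0 0 0 0 0 0 0; 0 0 0 0 0 0 0; 0 0 0 0 0 0 0; 0 0 0 0 0 0 0; 0 0 0 0 0 0 0; 0 0 0 0 0 0 0; 0 0 0 0 0 0 0")

```text
t: 10.17
tcp_pos: [0.5572, 0.1975, 0.0552]
tool_rot: [-0.0, 0.83, 0.557, -0.0]
contact_force: [-1.7, 0.3, 0.1]
width: 0.13
grip_force: 30.0
```

```bash
python3 - <<'E'
from h import *
p,r,o=tool(); print(o["t"],p,o["contact_force"],o["width"],o["grip_force"])
E
```

```text
10.1667 [0.55720635 0.19748272 0.05518179] [-1.74989579  0.30439405  0.11708508] 0.12994702666189992 30.000121593475342
```

carry_out(motion="0 0 0 -0.3 0 0 0; 0 0 0 -0.8 0 0 0; 0 0 0 -1.6 0 0 0; 0 0 0 -2.6 0 0 0; 0 0 0 -3.7 0 0 0; 0 0 0 -4.9 0 0 0; 0 0 0 -6.1 0 0 0; 0 0 0 -7.3 0 0 0; 0 0 0 -8.4 0 0 0; 0 0 0 -9.2 0 0 0; 0 0 0 -9.8 0 0 0; 0 0 0 -10 0 0 0")

```text
t: 11.17
tcp_pos: [0.5577, 0.1975, 0.1564]
tool_rot: [0.0, 0.83, 0.557, 0.001]
contact_force: [0.2, 0.4, -4.7]
width: 0.13
grip_force: 30.0
```

```bash
cat >> h.py <<'E'
def tray(lip,d,th): # TCP pose for lip point, heading d, tilt th (open end low), deg
    m=R.from_euler("z",d,degrees=True)*R.from_euler("y",th,degrees=True)
    return np.array(lip)+m.apply([-.085,0,.051]), m*down(-90)
def rows(p0,r0,poses,claw=0):
    out=[]
    for p,r in poses:
        s=r0.inv().apply(np.array(p)-p0)*100; w=(r0.inv()*r).as_rotvec(degrees=True)
        out.append(" ".join(f"{x:.1f}".replace("-0.0","0.0") for x in [claw,*s,*w]))
    print("; ".join(out)+"\n")
E
python3 - <<'E'
from h import *
p,r,o=tool(); print(o["t"],p,o["contact_force"],r.as_euler("zyx",degrees=True))
p0=np.array([.5572,.1975,.155]); d0=157.7; p1,_=tray([.535,-.161,.104],274.2,0); print(p1)
cp,cr=p0,down(d0-90)
for k in range(3):
    P=[]
    for i in range(12):
        t=(12*k+i+1)/36; s=10*t**3-15*t**4+6*t**5
        P.append((p0+s*(p1-p0),down(d0-90+116.5*s)))
    rows(cp,cr,P); cp,cr=P[-1]
E
```

```text
11.1667 [0.5577319  0.19752703 0.15642254] [ 0.16935674  0.3859097  -4.67780169] [-6.77003030e+01  7.36208864e-02 -1.79983678e+02]
[ 0.52877475 -0.07622827  0.155     ]
0.0 0.0 0.0 0.0 0.0 0.0 0.0; 0.0 0.0 0.0 0.0 0.0 0.0 -0.2; 0.0 -0.1 0.0 0.0 0.0 0.0 -0.6; 0.0 -0.3 0.1 0.0 0.0 0.0 -1.3; 0.0 -0.6 0.2 0.0 0.0 0.0 -2.5; 0.0 -0.9 0.3 0.0 0.0 0.0 -4.1; 0.0 -1.4 0.4 0.0 0.0 0.0 -6.3; 0.0 -2.0 0.6 0.0 0.0 0.0 -8.9; 0.0 -2.7 0.8 0.0 0.0 0.0 -12.1; 0.0 -3.6 1.0 0.0 0.0 0.0 -15.7; 0.0 -4.5 1.3 0.0 0.0 0.0 -19.9; 0.0 -5.5 1.6 0.0 0.0 0.0 -24.5

0.0 -1.2 -0.2 0.0 0.0 0.0 -5.0; 0.0 -2.4 -0.3 0.0 0.0 0.0 -10.3; 0.0 -3.7 -0.5 0.0 0.0 0.0 -15.9; 0.0 -5.1 -0.7 0.0 0.0 0.0 -21.8; 0.0 -6.5 -0.9 0.0 0.0 0.0 -27.7; 0.0 -7.9 -1.1 0.0 0.0 0.0 -33.8; 0.0 -9.3 -1.3 0.0 0.0 0.0 -39.9; 0.0 -10.7 -1.5 0.0 0.0 0.0 -45.8; 0.0 -12.1 -1.7 0.0 0.0 0.0 -51.7; 0.0 -13.4 -1.9 0.0 0.0 0.0 -57.3; 0.0 -14.6 -2.1 0.0 0.0 0.0 -62.6; 0.0 -15.8 -2.2 0.0 0.0 0.0 -67.6

0.0 -0.3 -1.0 0.0 0.0 0.0 -4.6; 0.0 -0.5 -2.0 0.0 0.0 0.0 -8.7; 0.0 -0.7 -2.8 0.0 0.0 0.0 -12.4; 0.0 -0.9 -3.6 0.0 0.0 0.0 -15.5; 0.0 -1.1 -4.2 0.0 0.0 0.0 -18.2; 0.0 -1.2 -4.6 0.0 0.0 0.0 -20.3; 0.0 -1.3 -5.0 0.0 0.0 0.0 -21.9; 0.0 -1.4 -5.3 0.0 0.0 0.0 -23.1; 0.0 -1.4 -5.5 0.0 0.0 0.0 -23.9; 0.0 -1.4 -5.6 0.0 0.0 0.0 -24.3; 0.0 -1.4 -5.6 0.0 0.0 0.0 -24.4; 0.0 -1.4 -5.6 0.0 0.0 0.0 -24.5
```

carry_out(motion="0 0 0 0 0 0 -0.2; 0 -0.1 0 0 0 0 -0.6; 0 -0.3 0.1 0 0 0 -1.3; 0 -0.6 0.2 0 0 0 -2.5; 0 -0.9 0.3 0 0 0 -4.1; 0 -1.4 0.4 0 0 0 -6.3; 0 -2.0 0.6 0 0 0 -8.9; 0 -2.7 0.8 0 0 0 -12.1; 0 -3.6 1.0 0 0 0 -15.7; 0 -4.5 1.3 0 0 0 -19.9; 0 -5.5 1.6 0 0 0 -24.5")

```text
t: 12.08
tcp_pos: [0.551, 0.14, 0.1547]
tool_rot: [-0.0, 0.692, 0.722, -0.0]
contact_force: [0.0, -1.4, -5.7]
width: 0.129
grip_force: 30.0
```

carry_out(motion="0 -1.2 -0.2 0 0 0 -5; 0 -2.4 -0.3 0 0 0 -10.3; 0 -3.7 -0.5 0 0 0 -15.9; 0 -5.1 -0.7 0 0 0 -21.8; 0 -6.5 -0.9 0 0 0 -27.7; 0 -7.9 -1.1 0 0 0 -33.8; 0 -9.3 -1.3 0 0 0 -39.9; 0 -10.7 -1.5 0 0 0 -45.8; 0 -12.1 -1.7 0 0 0 -51.7; 0 -13.4 -1.9 0 0 0 -57.3; 0 -14.6 -2.1 0 0 0 -62.6; 0 -15.8 -2.2 0 0 0 -67.6")

```text
t: 13.08
tcp_pos: [0.5348, -0.019, 0.1547]
tool_rot: [-0.001, 0.173, 0.985, -0.0]
contact_force: [0.1, 0.5, -5.8]
width: 0.128
grip_force: 30.0
```

carry_out(motion="0 -0.3 -1 0 0 0 -4.6; 0 -0.5 -2 0 0 0 -8.7; 0 -0.7 -2.8 0 0 0 -12.4; 0 -0.9 -3.6 0 0 0 -15.5; 0 -1.1 -4.2 0 0 0 -18.2; 0 -1.2 -4.6 0 0 0 -20.3; 0 -1.3 -5 0 0 0 -21.9; 0 -1.4 -5.3 0 0 0 -23.1; 0 -1.4 -5.5 0 0 0 -23.9; 0 -1.4 -5.6 0 0 0 -24.3; 0 -1.4 -5.6 0 0 0 -24.5; 0 -1.4 -5.6 0 0 0 -24.5")

```text
t: 14.08
tcp_pos: [0.5291, -0.0755, 0.1551]
tool_rot: [-0.0, -0.038, 0.999, 0.0]
contact_force: [0.1, -0.5, -4.3]
width: 0.126
grip_force: 30.0
```

```bash
python3 - <<'E'
from h import *
p,r,o=tool(); print(o["t"],p,o["contact_force"],r.as_euler("zyx",degrees=True),np.degrees(o["q"]))
a=capture("scene")["color"][170:470,60:460]
cv2.imwrite("pics/c3.png",cv2.cvtColor(cv2.resize(a,(800,600)),4))
E
```

```text
14.0833 [ 0.52909004 -0.07554582  0.15510642] [ 0.1306001  -0.5499767  -4.28929441] [ 1.75700466e+02 -1.17218347e-02 -1.79994030e+02] [-1.45305726e+01  2.50130660e+01  9.40239188e+01  3.24535374e-03
  6.09758599e+01 -1.08831682e+02]
```

View pics/c3.png

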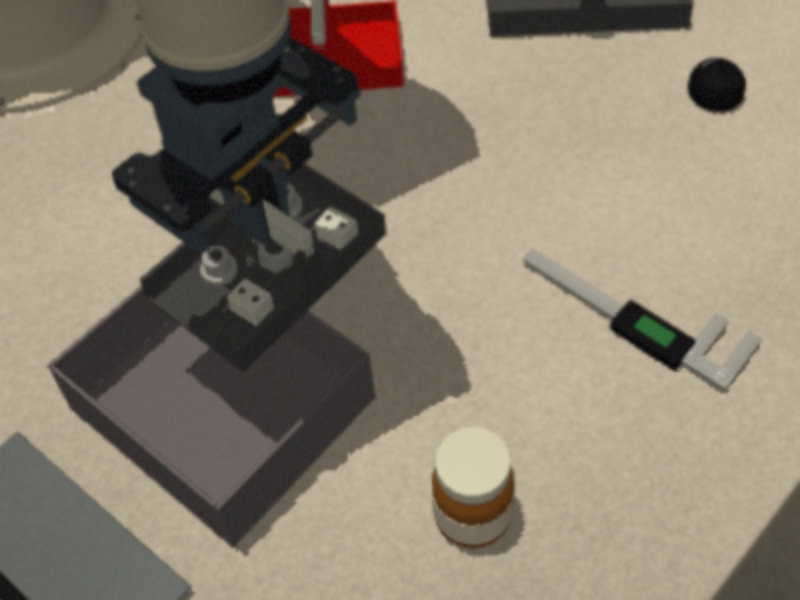

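The tray is level with all parts on it, and its lip at (245,365) is over the open bin. Next I'll compute the slow pour about the lip.

```bash
python3 - <<'E'
from h import *
L=lambda z:[.535,-.161,z]
K=[(0,0,.104),(12,10,.073),(36,20,.054),(60,28,.044),(72,36,.044)]
k=np.array(K); cp,cr=tray(L(.104),274.2,0)
for c in range(6):
    P=[tray(L(np.interp(n,k[:,0],k[:,2])),274.2,np.interp(n,k[:,0],k[:,1])) for n in range(12*c+2,12*c+13,2)]
    rows(cp,cr,P); cp,cr=P[-1]
E
```

```text
0.0 0.0 -0.2 0.3 -1.7 0.0 0.0; 0.0 0.0 -0.3 0.5 -3.3 0.0 0.0; 0.0 0.0 -0.5 0.8 -5.0 0.0 0.0; 0.0 0.0 -0.6 1.1 -6.7 0.0 0.0; 0.0 0.0 -0.8 1.4 -8.3 0.0 0.0; 0.0 0.0 -1.0 1.7 -10.0 0.0 0.0

0.0 0.0 -0.1 0.0 -0.8 0.0 0.0; 0.0 0.0 -0.2 0.1 -1.7 0.0 0.0; 0.0 0.0 -0.3 0.1 -2.5 0.0 0.0; 0.0 0.0 -0.4 0.1 -3.3 0.0 0.0; 0.0 0.0 -0.5 0.2 -4.2 0.0 0.0; 0.0 0.0 -0.6 0.2 -5.0 0.0 0.0

0.0 0.0 -0.1 0.0 -0.8 0.0 0.0; 0.0 0.0 -0.2 0.1 -1.7 0.0 0.0; 0.0 0.0 -0.4 0.1 -2.5 0.0 0.0; 0.0 0.0 -0.5 0.1 -3.3 0.0 0.0; 0.0 0.0 -0.6 0.2 -4.2 0.0 0.0; 0.0 0.0 -0.7 0.2 -5.0 0.0 0.0

0.0 0.0 -0.1 0.0 -0.7 0.0 0.0; 0.0 0.0 -0.2 0.0 -1.3 0.0 0.0; 0.0 0.0 -0.3 -0.1 -2.0 0.0 0.0; 0.0 0.0 -0.4 -0.1 -2.7 0.0 0.0; 0.0 0.0 -0.5 -0.1 -3.3 0.0 0.0; 0.0 0.0 -0.5 -0.1 -4.0 0.0 0.0

0.0 0.0 -0.1 0.0 -0.7 0.0 0.0; 0.0 0.0 -0.2 0.0 -1.3 0.0 0.0; 0.0 0.0 -0.3 -0.1 -2.0 0.0 0.0; 0.0 0.0 -0.4 -0.1 -2.7 0.0 0.0; 0.0 0.0 -0.5 -0.1 -3.3 0.0 0.0; 0.0 0.0 -0.6 -0.1 -4.0 0.0 0.0

0.0 0.0 -0.1 -0.2 -1.3 0.0 0.0; 0.0 0.0 -0.2 -0.4 -2.7 0.0 0.0; 0.0 0.0 -0.4 -0.6 -4.0 0.0 0.0; 0.0 0.0 -0.5 -0.8 -5.3 0.0 0.0; 0.0 0.0 -0.6 -1.0 -6.7 0.0 0.0; 0.0 0.0 -0.8 -1.1 -8.0 0.0 0.0
```

carry_out(motion="0 0 -0.1 0.1 -0.8 0 0; 0 0 -0.2 0.3 -1.7 0 0; 0 0 -0.2 0.4 -2.5 0 0; 0 0 -0.3 0.5 -3.3 0 0; 0 0 -0.4 0.7 -4.2 0 0; 0 0 -0.5 0.8 -5 0 0; 0 0 -0.6 1 -5.8 0 0; 0 0 -0.6 1.1 -6.7 0 0; 0 0 -0.7 1.3 -7.5 0 0; 0 0 -0.8 1.4 -8.3 0 0; 0 0 -0.9 1.6 -9.2 0 0; 0 0 -1 1.7 -10 0 0")

```text
t: 15.13
tcp_pos: [0.5299, -0.0857, 0.138]
tool_rot: [-0.003, -0.037, 0.995, 0.088]
contact_force: [-0.4, -0.4, -4.8]
width: 0.13
grip_force: 30.0
```

carry_out(motion="0 0 0 0 -0.4 0 0; 0 0 -0.1 0 -0.8 0 0; 0 0 -0.1 0 -1.3 0 0; 0 0 -0.2 0.1 -1.7 0 0; 0 0 -0.2 0.1 -2.1 0 0; 0 0 -0.3 0.1 -2.5 0 0; 0 0 -0.3 0.1 -2.9 0 0; 0 0 -0.4 0.1 -3.3 0 0; 0 0 -0.4 0.2 -3.8 0 0; 0 0 -0.5 0.2 -4.2 0 0; 0 0 -0.5 0.2 -4.6 0 0; 0 0 -0.6 0.2 -5 0 0")

```text
t: 16.13
tcp_pos: [0.5303, -0.0911, 0.1352]
tool_rot: [-0.005, -0.037, 0.991, 0.131]
contact_force: [-0.1, -0.4, -4.4]
width: 0.128
grip_force: 30.0
```

carry_out(motion="0 0 -0.1 0 -0.4 0 0; 0 0 -0.1 0 -0.8 0 0; 0 0 -0.2 0 -1.3 0 0; 0 0 -0.2 0.1 -1.7 0 0; 0 0 -0.3 0.1 -2.1 0 0; 0 0 -0.4 0.1 -2.5 0 0; 0 0 -0.4 0.1 -2.9 0 0; 0 0 -0.5 0.1 -3.3 0 0; 0 0 -0.5 0.2 -3.8 0 0; 0 0 -0.6 0.2 -4.2 0 0; 0 0 -0.6 0.2 -4.6 0 0; 0 0 -0.7 0.2 -5 0 0")

```text
t: 17.13
tcp_pos: [0.5308, -0.0973, 0.1315]
tool_rot: [-0.007, -0.037, 0.984, 0.174]
contact_force: [-0.3, 0.3, -4.4]
width: 0.128
grip_force: 30.0
```

carry_out(motion="0 0 0 0 -0.3 0 0; 0 0 -0.1 0 -0.7 0 0; 0 0 -0.1 0 -1 0 0; 0 0 -0.2 0 -1.3 0 0; 0 0 -0.2 0 -1.7 0 0; 0 0 -0.3 -0.1 -2 0 0; 0 0 -0.3 -0.1 -2.3 0 0; 0 0 -0.4 -0.1 -2.7 0 0; 0 0 -0.4 -0.1 -3 0 0; 0 0 -0.5 -0.1 -3.3 0 0; 0 0 -0.5 -0.1 -3.7 0 0; 0 0 -0.5 -0.1 -4 0 0")

```text
t: 18.13
tcp_pos: [0.5312, -0.1024, 0.1307]
tool_rot: [-0.008, -0.037, 0.977, 0.208]
contact_force: [0.4, -0.7, -2.2]
width: 0.132
grip_force: 30.0
```

```bash
python3 - <<'E'
from h import *
p,r,o=tool(); print(o["t"],p,o["contact_force"],o["grip_force"],r.as_euler("zyx",degrees=True)); print(tray([.535,-.161,.049],274.2,24)[0])
a=capture("scene")["color"][170:470,60:460]
cv2.imwrite("pics/c4.png",cv2.cvtColor(cv2.resize(a,(800,600)),4))
E
```

```text
18.1333 [ 0.53119736 -0.10244465  0.13067861] [ 0.44944593 -0.71689215 -2.24209188] 29.99967634677887 [ 176.07427244   -1.75147521 -156.02279128]
[ 0.53083218 -0.10424503  0.13016343]
```

View pics/c4.png

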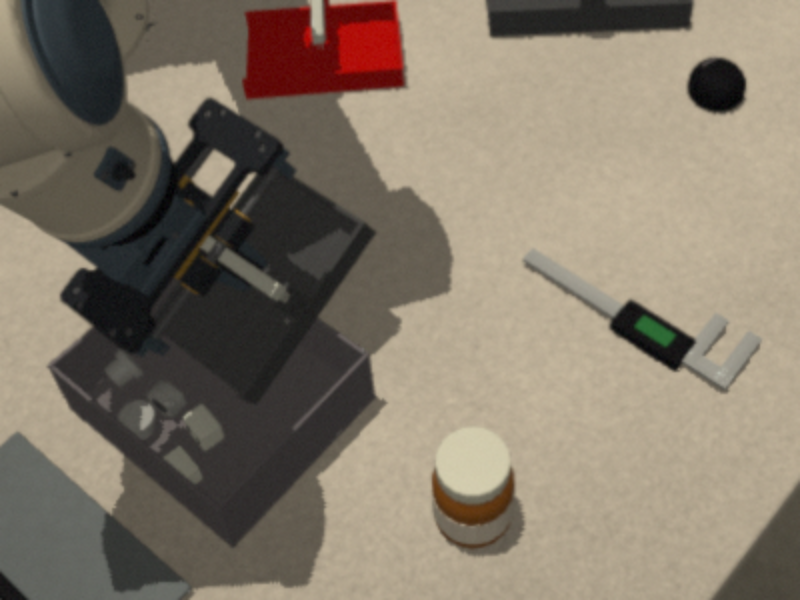

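All five parts lie in the bin, at (125,368), (140,415), (165,395), (205,425) and (185,465). The wrist load has dropped to about the bare tray's weight. Next I'll raise the tray, level it and carry it back.

```bash
python3 - <<'E'
from h import *
cp,cr=tray([.535,-.161,.049],274.2,24)
A=np.array([cp+[0,0,.085*i/6] for i in range(1,7)]); P=[(a,cr) for a in A]
q0=A[-1]; q1=np.array([.52,.12,.16]); T=18
for i in range(1,T+1):
    t=i/T; s=3*t*t-2*t**3; P.append((q0+s*(q1-q0),tray([0,0,0],274.2,24*(1-min(1,1.3*s)))[1]))
rows(cp,cr,P[:12]); rows(*P[11],P[12:])
E
```

```text
0.0 0.0 0.6 -1.3 0.0 0.0 0.0; 0.0 0.0 1.2 -2.6 0.0 0.0 0.0; 0.0 0.0 1.7 -3.9 0.0 0.0 0.0; 0.0 0.0 2.3 -5.2 0.0 0.0 0.0; 0.0 0.0 2.9 -6.5 0.0 0.0 0.0; 0.0 0.0 3.5 -7.8 0.0 0.0 0.0; 0.0 0.0 3.6 -7.6 0.3 0.0 0.0; 0.0 0.0 4.1 -7.3 1.1 0.0 0.0; 0.0 0.0 4.8 -6.7 2.3 0.0 0.0; 0.0 -0.1 5.8 -6.0 3.9 0.0 0.0; 0.0 -0.1 6.9 -5.1 5.9 0.0 0.0; 0.0 -0.1 8.2 -4.1 8.1 0.0 0.0

0.0 0.0 1.5 0.9 2.4 0.0 0.0; 0.0 -0.1 3.2 1.8 4.9 0.0 0.0; 0.0 -0.1 4.8 2.8 7.5 0.0 0.0; 0.0 -0.2 6.5 3.7 10.1 0.0 0.0; 0.0 -0.2 8.1 4.6 12.6 0.0 0.0; 0.0 -0.3 9.7 5.5 15.0 0.0 0.0; 0.0 -0.3 11.1 6.3 15.9 0.0 0.0; 0.0 -0.3 12.3 7.0 15.9 0.0 0.0; 0.0 -0.4 13.4 7.6 15.9 0.0 0.0; 0.0 -0.4 14.2 8.1 15.9 0.0 0.0; 0.0 -0.4 14.7 8.4 15.9 0.0 0.0; 0.0 -0.4 14.9 8.5 15.9 0.0 0.0
```

carry_out(motion="0 0 0.6 -1.3 0 0 0; 0 0 1.2 -2.6 0 0 0; 0 0 1.7 -3.9 0 0 0; 0 0 2.3 -5.2 0 0 0; 0 0 2.9 -6.5 0 0 0; 0 0 3.5 -7.8 0 0 0; 0 0 3.6 -7.6 0.3 0 0; 0 0 4.1 -7.3 1.1 0 0; 0 0 4.8 -6.7 2.3 0 0; 0 -0.1 5.8 -6 3.9 0 0; 0 -0.1 6.9 -5.1 5.9 0 0; 0 -0.1 8.2 -4.1 8.1 0 0")

```text
t: 19.18
tcp_pos: [0.5272, -0.0436, 0.2001]
tool_rot: [-0.006, -0.037, 0.99, 0.137]
contact_force: [0.6, 0.6, -2.7]
width: 0.127
grip_force: 30.0
```

carry_out(motion="0 0 1.5 0.9 2.4 0 0; 0 -0.1 3.2 1.8 4.9 0 0; 0 -0.1 4.8 2.8 7.5 0 0; 0 -0.2 6.5 3.7 10.1 0 0; 0 -0.2 8.1 4.6 12.6 0 0; 0 -0.3 9.7 5.5 15 0 0; 0 -0.3 11.1 6.3 15.9 0 0; 0 -0.3 12.3 7 15.9 0 0; 0 -0.4 13.4 7.6 15.9 0 0; 0 -0.4 14.2 8.1 15.9 0 0; 0 -0.4 14.7 8.4 15.9 0 0; 0 -0.4 14.9 8.5 15.9 0 0")

```text
t: 20.18
tcp_pos: [0.519, 0.1227, 0.16]
tool_rot: [-0.0, -0.038, 0.999, 0.0]
contact_force: [-0.1, -0.6, -2.3]
width: 0.129
grip_force: 30.0
```

carry_out(motion="0 0 0 0 0 0 0; 0 0 0 0 0 0 0; 0 0 0 0 0 0 0")

```text
t: 20.43
tcp_pos: [0.5195, 0.1216, 0.1607]
tool_rot: [0.0, -0.037, 0.999, -0.0]
contact_force: [0.1, -0.1, -2.9]
width: 0.133
grip_force: 30.0
```

```bash
python3 - <<'E'
from h import *
p,r,o=tool(); print(o["t"],p,o["contact_force"],o["grip_force"],r.as_euler("zyx",degrees=True))
go(p,r,[.52,.12,.0565],down(184.2))
c=capture("scene")
for l in("part1","part2","part3"): print(l,[(np.round(d["uv"]),round(d["confidence"],2),np.round(px2w(c,d["uv"],.015)[:2],3)) for d in search_frame(l,c)])
cv2.imwrite("pics/c5.png",cv2.cvtColor(cv2.resize(c["color"][130:430,60:460],(800,600)),4))
E
```

```text
20.4333 [0.51952884 0.12157396 0.16070128] [ 0.08532744 -0.12595492 -2.92068329] 29.999608397483826 [1.75739689e+02 1.70955034e-02 1.79996344e+02]
shift cm [-0.03 -0.16 10.42] turn [-0.    0.02  0.06]
part1 [(array([118., 353.]), 0.78, array([ 0.455, -0.202])), (array([154., 402.]), 0.74, array([ 0.574, -0.218])), (array([131., 376.]), 0.7, array([ 0.508, -0.214])), (array([162., 384.]), 0.65, array([ 0.558, -0.188])), (array([269., 235.]), 0.49, array([0.456, 0.173]))]
part2 [(array([118., 353.]), 0.78, array([ 0.455, -0.202])), (array([154., 402.]), 0.74, array([ 0.574, -0.218])), (array([131., 376.]), 0.7, array([ 0.508, -0.214])), (array([162., 384.]), 0.65, array([ 0.558, -0.188])), (array([269., 235.]), 0.49, array([0.456, 0.173]))]
part3 [(array([118., 353.]), 0.78, array([ 0.455, -0.202])), (array([154., 402.]), 0.74, array([ 0.574, -0.218])), (array([131., 376.]), 0.7, array([ 0.508, -0.214])), (array([162., 384.]), 0.65, array([ 0.558, -0.188])), (array([269., 235.]), 0.49, array([0.456, 0.173]))]
```

View pics/c5.png

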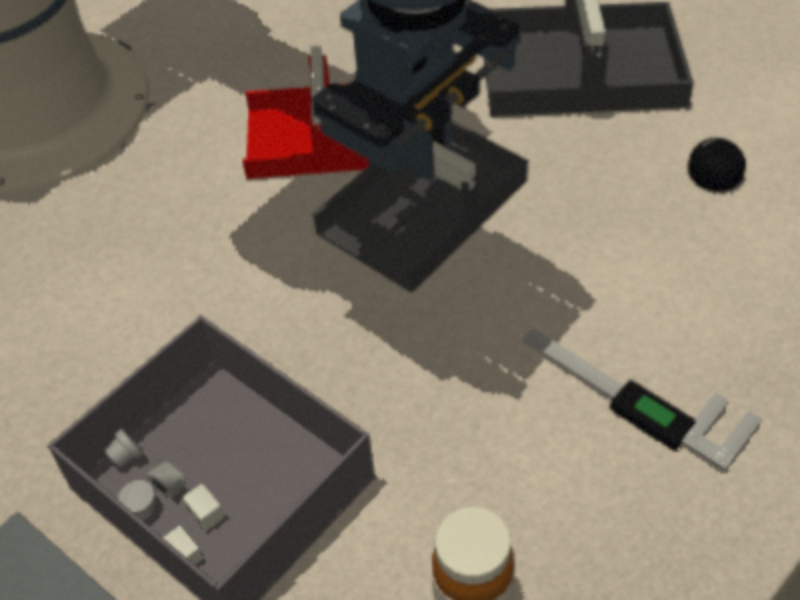

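All five parts are in the bin: (122,450), (137,498), (167,475), (205,505) and (182,545). The tray is empty and hovers over clear bench. Time to lower it.

carry_out(motion="0 0 -0.1 0.6 0 0 0; 0 0 -0.1 1.6 0 0 0; 0 0 -0.1 2.8 0 0 0; 0 0 -0.1 4 0 0 0; 0 0 -0.1 5.2 0 0 0; 0 0 -0.1 6.4 0 0 0; 0 0 -0.1 7.6 0 0 0; 0 0 -0.1 8.6 0 0 0; 0 0 -0.1 9.4 0 0 0; 0 0 -0.1 9.9 0 0 0; 0 0 -0.1 10.2 0 0 0; 0 0 -0.1 10.2 0 0 0")

```text
t: 21.63
tcp_pos: [0.5192, 0.1212, 0.0581]
tool_rot: [-0.0, -0.038, 0.999, -0.0]
contact_force: [-0.6, -0.1, -2.0]
width: 0.133
grip_force: 30.0
```

carry_out(motion="0 0 0 0.1 0 0 0; 0 0 0 0.2 0 0 0; 0 0 0 0.2 0 0 0; 0 0 0 0.2 0 0 0")

```text
t: 21.97
tcp_pos: [0.5196, 0.1212, 0.0569]
tool_rot: [0.0, -0.038, 0.999, 0.0]
contact_force: [0.1, -0.0, -2.6]
width: 0.129
grip_force: 30.0
```

carry_out(motion="0 0 0 0.1 0 0 0; 0 0 0 0.2 0 0 0; 0 0 0 0.2 0 0 0; 0 0 0 0.2 0 0 0")

```text
t: 22.3
tcp_pos: [0.5196, 0.1212, 0.0551]
tool_rot: [0.0, -0.038, 0.999, 0.0]
contact_force: [-3.0, -0.4, 9.3]
width: 0.133
grip_force: 30.0
```

On the bench now, with 9 N upward on the tool. I'll release and retreat.

carry_out(motion="0 0 0 -0.1 0 0 0; 0 0 0 -0.1 0 0 0; 9.1 0 0 -0.1 0 0 0; 9.1 0 0 -0.1 0 0 0; 9.1 0 0 -0.1 0 0 0; 9.1 0 0 -0.1 0 0 0; 9.1 0 0 -0.1 0 0 0; 9.1 0 0 -0.1 0 0 0; 9.1 0 0 -0.1 0 0 0; 9.1 0 0 -0.1 0 0 0; 9.1 0 0 -1.5 0 0 0; 9.1 0 0 -4 0 0 0")

```text
t: 23.3
tcp_pos: [0.5179, 0.1209, 0.0931]
tool_rot: [-0.002, -0.037, 0.999, -0.0]
contact_force: [-0.3, -0.0, 0.8]
width: 0.831
grip_force: 0.0
```

carry_out(motion="9.1 0 0 -4 0 0 0; 9.1 0 0 -8 0 0 0; 9.1 0 0 -12 0 0 0; 9.1 0 0 -15 0 0 0; 9.1 0 0 -15 0 0 0; 9.1 0 0 -15 0 0 0")

```text
t: 23.8
tcp_pos: [0.5202, 0.1213, 0.2463]
tool_rot: [0.002, -0.038, 0.999, 0.0]
contact_force: [-0.4, 0.4, -1.4]
width: 0.993
grip_force: 0.0
```

```bash
python3 - <<'E'
from h import *
p,r,o=tool(); print(o["t"],p,o["contact_force"],o["width"])
c=capture("scene"); save(c,"s9")
E
```

```text
23.8 [0.52021485 0.12128    0.24633285] [-0.37296936  0.44414058 -1.43354869] 0.9933566255461537
```

View pics/s9.png

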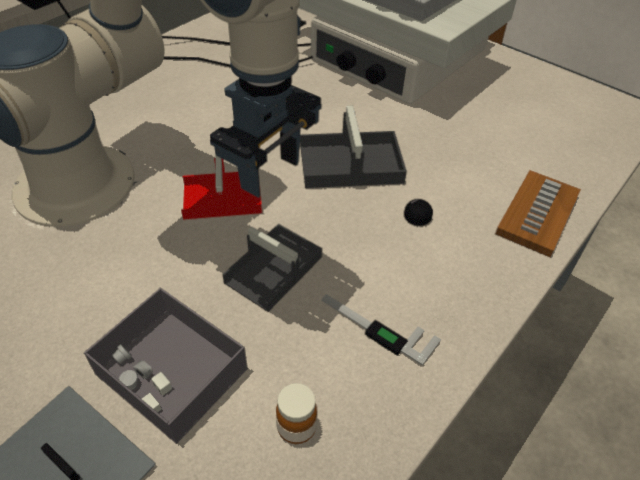

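The tray stands level and empty at (272,265). The five parts are in the bin at about (140,378), the cover lies handle up at (70,450), and the bystanders have not moved.

```bash
python3 -c "
from rig import *
print(finish_job())"
```

```text
the job is handed in; nothing more can be done
None
```

The job is handed in at about 24 s: the cover is flat beside the bin with its handle up, all five parts are in the bin, the empty tray is level on the bench, and the bin, caliper, mouse and jar look unmoved in the last picture.

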